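# Steady a rocking equipment platform and load it

## Task

The stone platform rocks because two of its feet, on opposite corners, have worked their way up: before putting anything on it, turn those feet's handwheels until the empty platform stands firm and level on all four feet. Then stack all the drives flat in one square, aligned pile centred on the rectangular mat, their long sides along the mat's, and stand the gateway upright, centred and in line on the oval mat. Knock nothing over.

Things in the scene. Friction and masses are not known exactly. Their poses are not given: they have to be found in the camera images.
- platform: White stone equipment platform, slab 184 mm (its x) by 310 mm (its y) by 18 mm, loose on the table (about 4.2 kg in all). Origin: middle of the platform at the level of the feet's undersides; x points away from the robot at yaw 0, y to the left, z up. Slab underside 30 mm and top face 48 mm above the origin. Four jack feet 72 mm ahead of and behind the middle and 135 mm to either side.
- knob_nl (a joint): Handwheel of the near left foot (near = robot's side), rad; grows when turned clockwise seen from above, which screws that foot down 1.6 mm per rad (10 mm per full turn); counter-clockwise draws it up. Range -4.4 to 3.0. Equal values of all four wheels mean four feet of equal length. The wheel stays where it is left (about 0.06 N m to turn, up to 0.1 N m under load).
- knob_nr (a joint): Handwheel of the near right foot (near = robot's side), rad; grows when turned clockwise seen from above, which screws that foot down 1.6 mm per rad (10 mm per full turn); counter-clockwise draws it up. Range -4.4 to 3.0. Equal values of all four wheels mean four feet of equal length. The wheel stays where it is left (about 0.06 N m to turn, up to 0.1 N m under load).
- knob_fl (a joint): Handwheel of the far left foot (near = robot's side), rad; grows when turned clockwise seen from above, which screws that foot down 1.6 mm per rad (10 mm per full turn); counter-clockwise draws it up. Range -4.4 to 3.0. Equal values of all four wheels mean four feet of equal length. The wheel stays where it is left (about 0.06 N m to turn, up to 0.1 N m under load).
- knob_fr (a joint): Handwheel of the far right foot (near = robot's side), rad; grows when turned clockwise seen from above, which screws that foot down 1.6 mm per rad (10 mm per full turn); counter-clockwise draws it up. Range -4.4 to 3.0. Equal values of all four wheels mean four feet of equal length. The wheel stays where it is left (about 0.06 N m to turn, up to 0.1 N m under load).
- knob_nl_mid (a point): Centre, half-way up, of the near left black round ribbed handwheel, 37 mm in diameter and 26 mm high (from 12 to 38 mm above the slab's top face), white pointer on top. The wheel keeps its height on the slab as it turns. The foot's 10 mm steel spindle with a red end passes up through it and stands 8 mm above the wheel at joint value 0, 1.6 mm more for every rad the foot is drawn up.
- knob_nr_mid (a point): Centre, half-way up, of the near right black round ribbed handwheel, 37 mm in diameter and 26 mm high (from 12 to 38 mm above the slab's top face), white pointer on top. The wheel keeps its height on the slab as it turns. The foot's 10 mm steel spindle with a red end passes up through it and stands 8 mm above the wheel at joint value 0, 1.6 mm more for every rad the foot is drawn up.
- knob_fl_mid (a point): Centre, half-way up, of the far left black round ribbed handwheel, 37 mm in diameter and 26 mm high (from 12 to 38 mm above the slab's top face), white pointer on top. The wheel keeps its height on the slab as it turns. The foot's 10 mm steel spindle with a red end passes up through it and stands 8 mm above the wheel at joint value 0, 1.6 mm more for every rad the foot is drawn up.
- knob_fr_mid (a point): Centre, half-way up, of the far right black round ribbed handwheel, 37 mm in diameter and 26 mm high (from 12 to 38 mm above the slab's top face), white pointer on top. The wheel keeps its height on the slab as it turns. The foot's 10 mm steel spindle with a red end passes up through it and stands 8 mm above the wheel at joint value 0, 1.6 mm more for every rad the foot is drawn up.
- foot_nl: The near left foot: domed black rubber foot 32 mm in diameter under the slab, straight below its handwheel. Origin: centre of its underside, moving with the foot. It gives about 1 mm under 10 N.
- foot_nr: The near right foot: domed black rubber foot 32 mm in diameter under the slab, straight below its handwheel. Origin: centre of its underside, moving with the foot. It gives about 1 mm under 10 N.
- foot_fl: The far left foot: domed black rubber foot 32 mm in diameter under the slab, straight below its handwheel. Origin: centre of its underside, moving with the foot. It gives about 1 mm under 10 N.
- foot_fr: The far right foot: domed black rubber foot 32 mm in diameter under the slab, straight below its handwheel. Origin: centre of its underside, moving with the foot. It gives about 1 mm under 10 N.
- pile_mat (a point): Centre of the black rectangular mat for the drives, flush with the slab's top face, 122 mm along the platform's x by 74 mm along its y; on the left half of the platform, 60 mm left of the middle.
- gateway_mat (a point): Centre of the black oval mat for the gateway, flush with the slab's top face, 122 mm along the platform's x by 64 mm along its y; on the right half of the platform, 90 mm right of the middle.
- drive_orange_mid (a point): Centre of the orange drive enclosure: flat box 110 mm (its x) by 62 mm (its y) by 24 mm high, about 260 g, lying flat on the table at the left. May be absent.
- drive_blue_mid (a point): Centre of the blue drive enclosure: flat box 110 mm (its x) by 62 mm (its y) by 24 mm high, about 260 g, lying flat on the table at the left. May be absent.
- drive_white_mid (a point): Centre of the white drive enclosure: flat box 110 mm (its x) by 62 mm (its y) by 24 mm high, about 260 g, lying flat on the table at the left. May be absent.
- drive_red_mid (a point): Centre of the red drive enclosure: flat box 110 mm (its x) by 62 mm (its y) by 24 mm high, about 260 g, lying flat on the table at the left. May be absent.
- gateway_mid (a point): Centre (half-way up) of the network gateway: upright charcoal tower with a slotted top, oval plan 110 mm (its x) by 52 mm (its y; flat sides 58 mm long), 185 mm tall, about 420 g, stands on the table at the right.
- adapter: Black plug-in power adapter, 45 by 70 by 36 mm, on the table; bystander. Origin: centre of underside.
- mug: Blue mug, 82 mm wide, 95 mm tall, bystander. Origin: centre of underside.

How it is judged (in metres and radians):
On the way:
1. the empty platform, let go of, stands level (within 0.015 rad) with all four feet bearing on the table (2 N or more each) (contact force between each of foot_nl, foot_nr, foot_fl, foot_fr and anything else above 2 N and angle between platform's own z axis and vertical below 0.015 rad and height (world z) of each of drive_orange_mid, drive_blue_mid, drive_white_mid, drive_red_mid below 0.04 m and height (world z) of gateway_mid below 0.11 m and contact force between the fingers and platform below 0.1 N), for 0.5 s.
At the end, for the whole second after the job is handed in: Platform level (0.015 rad), 2 N or more on each foot. Drives flat in one pile, centres within 12 mm of the mat's and 8 mm of each other's, in line within 0.1 rad. Gateway upright on the slab within 15 mm of the oval mat's centre, in line within 0.15 rad. Adapter, mug not tipped over (contact force between each of foot_nl, foot_nr, foot_fl, foot_fr and anything else above 2 N and angle between platform's own z axis and vertical below 0.015 rad and horizontal distance between each of drive_orange_mid, drive_blue_mid, drive_white_mid, drive_red_mid and pile_mat below 0.012 m and angle between the x axis of each of drive_orange_mid, drive_blue_mid, drive_white_mid, drive_red_mid and the x axis of platform, either way round below 0.1 rad and angle between the z axis of each of drive_orange_mid, drive_blue_mid, drive_white_mid, drive_red_mid, gateway_mid and the z axis of platform, either way round below 0.03 rad and z of drive_orange_mid in the frame of platform between 0.052 and 0.145 m and horizontal distance between drive_orange_mid and drive_blue_mid below 0.008 m and horizontal distance between each of drive_orange_mid, drive_blue_mid and drive_white_mid below 0.008 m and horizontal distance between each of drive_orange_mid, drive_blue_mid, drive_white_mid and drive_red_mid below 0.008 m and z of drive_blue_mid in the frame of platform between 0.052 and 0.145 m and z of drive_white_mid in the frame of platform between 0.052 and 0.145 m and z of drive_red_mid in the frame of platform between 0.052 and 0.145 m and horizontal distance between gateway_mid and gateway_mat below 0.015 m and angle between the x axis of gateway_mid and the x axis of platform, either way round below 0.15 rad and z of gateway_mid in the frame of platform between 0.134 and 0.146 m and angle between each of adapter, mug's own z axis and vertical below 0.3 rad); the robot touches nothing.
It fails at once if the gateway or the mug is knocked over (angle between any of gateway_mid, mug's own z axis and vertical above 0.6 rad).
Of drive_orange, drive_blue, drive_white, drive_red only 3 to 4 are there at a start; the rules pass over those that are not, and their reading is None.
At some moment in a run one of drive_orange, drive_blue, drive_white, drive_red may be knocked a few centimetres aside while the robot is not near it.
It also fails if it takes over 210 s, if anything falls off the work surface, if the arm or the gripper's body presses on something with over 40 N, if the wrist force passes 120 N, or if a joint passes its speed limit or range.

## Robot

A 6-joint arm with a two-finger parallel gripper is mounted at the origin on the work surface. World frame = base frame: x ahead of the robot, y to its left, z up, the work surface at z = 0. Lengths are in mm, angles in rad, forces in N, time in s.
With the tool pointing down it reaches from about 350 to 775 mm from the base axis. Payload 7.3 kg.
Tool frame: the origin (TCP) lies on the centre line of the jaws, within the pads' length; the fingertips stand 17 mm ahead of it and the grasp point (between the pads) lies 2 mm behind it; z points along the fingers, y is the line along which they close (so a half turn about z gives the same grasp; the last joint's range is limited). The gripper opens to 92 mm and grips with 3 to 60 N. Pads are 19 mm wide; open, the fingers measure 130 mm over their backs; the gripper's body (75 mm by 190 mm) begins 47 mm behind the grasp point.
Start: joints at [-1.391, 0.342, 1.524, -0, 1.275, -0.146], TCP at [168.057, -497.393, 243.741] pointing down, gripper open.
Joint ranges: [-2.53, 2.53], [-0.77, 2.02], [0.04, 2.7], [-1, 4.14], [0.28, 2.66], [-3.11, 3.11]. Speed limits (rad/s): [2.57, 2.57, 3.14, 3.14, 3.14, 3.14].

## Interface

Orientations are given as [roll, pitch, yaw] about the fixed x, y, z axes, in that order (R = Rz(yaw) Ry(pitch) Rx(roll)).
In Python, from plant import bot gives the robot as it stands. The module is installed in compiled form; this text tells all that it offers.
- The arm moves only by the shell command python3 -m pendant 'ROWS'. ROWS is JSON, a list of rows, each a list of 3 entries, a list of its own where there are three numbers: the shift along the world's x, y, z as a fraction of full scale, then the turn, a rotation vector about the world's x, y, z as a fraction of full scale, then the opening, from -1 (shut) to 1 (fully open), so that 0 is half open. In form: [[[tx, ty, tz], [rx, ry, rz], claw], ...]. A call has exactly 10 rows; each row shifts and turns the commanded pose from where the row before left it; what a row does not reach is not made up. Full scale, the value 1, is 30 mm for a shift and 0.12 rad for a turn. A row lasts 1/12 s, in which the tool goes at most 41.7 mm and 7.16 degrees, less where a joint would pass 70% of its speed; a pose out of reach is approached as far as the arm can. A call with a number of a shift or a turn outside -1 to 1 is refused whole. A call with a gripper value outside its range is refused whole. The fingers move at their own pace and stop on an object; the grip force is fixed at half the most. Time passes only in rows, so rows that do not move let the fingers close, or fill a call up. It gives the time, the measured TCP pose, the force, the opening and the grip force at its end, in the units of the state.
- bot.get_obs(): the state, without advancing time (a new reading comes with each control period).
- bot.capture(name): name is "side" or "top"; returns the picture (420x560x3 uint8, blue, green, red); there is no depth.
- bot.camera_params(name): a dict with "fovy" (degrees; the focal length in pixels is half the picture's height over the tangent of half this angle, whatever the lens; pixels are square), "cx", "cy" (the principal point, pixels), "camera_from_world" (4x4, takes a point from world to camera coordinates). Camera axes: x right, y down, z forward; pixel columns grow to the right and rows downward; lengths in mm; the calibration is good to about 2 mm. A picture is of the moment at which its call begins. camera_params takes no time and is no camera call.
- bot.close_job(): hands the job in; it is judged then, once.
The state is a dict: "time": time; "joint_positions": joint angles; "dq": joint speeds; "tau": joint torques, N m; "tool_pos": TCP position; "tcp_rot": TCP orientation; "contact_force": force on the tool from outside, world axes, zero at the start; "moment": the same for the moment, N m; "grip_width": finger opening in mm; "finger_force": force on a finger pad.
Only numpy, scipy, OpenCV 4.12 (cv2) and the standard library are available. Lean on these libraries where they do the work, as an engineer would, in place of code of your own. Each camera call takes 0.05 s, during which the arm holds its last target. There are 200 camera calls.

## Working session

There is one attempt and no reset: what is moved stays moved. The work goes in short steps, Python scripts to look and compute and a shell command to move; the robot and the scene stay as the last step left them, time stands still between calls to the robot, and variables do not carry over. Pictures are saved under pics/ and viewed, at most 14 in all, crops included, and the job is handed in when it is done.

```bash
mkdir -p pics; cat > h.py <<'E'
import numpy as np, cv2
from plant import bot
def cam(n):
    p=bot.camera_params(n); f=210/np.tan(np.radians(p["fovy"])/2)
    return f,p["cx"],p["cy"],np.array(p["camera_from_world"])
def pix(n,P):
    f,cx,cy,T=cam(n); P=np.atleast_2d(P); c=P@T[:3,:3].T+T[:3,3]
    return np.c_[f*c[:,0]/c[:,2]+cx, f*c[:,1]/c[:,2]+cy]
def back(n,uv,z):
    f,cx,cy,T=cam(n); uv=np.atleast_2d(uv).astype(float); R=T[:3,:3]; o=-R.T@T[:3,3]
    d=np.c_[(uv[:,0]-cx)/f,(uv[:,1]-cy)/f,np.ones(len(uv))]@R
    s=(z-o[2])/d[:,2]; return (o+d*s[:,None])
def shot(n,name,crop=None,k=1.4):
    im=bot.capture(n); cv2.imwrite(f'pics/{name}_raw.png',im)
    if crop: a,b,c,d=crop; im=im[b:d,a:c]
    cv2.imwrite(f'pics/{name}.png',cv2.resize(im,None,fx=k,fy=k,interpolation=cv2.INTER_CUBIC)); 
E
python3 - <<'E'
from h import *
shot('top','t0');shot('side','s0')
for n in('top','side'):
    f,cx,cy,T=cam(n);print(n,f,cx,cy,-T[:3,:3].T@T[:3,3],T[:3,:3].round(3).tolist())
print(bot.get_obs())
E
```

```text
top 436.3674063950734 281.3237073885511 215.06591755156882 [ 425.6379718   -26.95825758 1290.68169949] [[-0.027, -1.0, 0.007], [-0.997, 0.027, -0.078], [0.078, -0.009, -0.997]]
side 539.0946861928987 280.4279229664509 209.16990873042815 [ 251.57421808 1249.75540046  851.52550844] [[-0.983, -0.18, -0.017], [-0.076, 0.498, -0.864], [0.164, -0.848, -0.504]]
{'time': 0.1, 'joint_positions': array([-1.39100060e+00,  3.42658526e-01,  1.52492325e+00,  3.21188831e-06,
        1.27544882e+00, -1.46000796e-01]), 'dq': array([ 0.00037041, -0.00278529, -0.00386337,  0.00156537, -0.00114134,
        0.00086255]), 'tau': array([ 1.13245100e-03, -4.32003808e+01, -2.44695103e+01,  7.19182519e-02,
        5.25323418e-02, -5.21960612e-05]), 'tool_pos': array([ 167.99069934, -497.0223231 ,  243.11100863]), 'tcp_rot': array([-3.14017046e+00, -2.12234220e-04,  3.25795435e-01]), 'contact_force': array([-0.51227304,  0.13849685,  0.44499885]), 'moment': array([-0.01392705, -0.01726786,  0.01613553]), 'finger_force': 0.0, 'grip_width': 91.65035875010732}
```

View pics/t0.png

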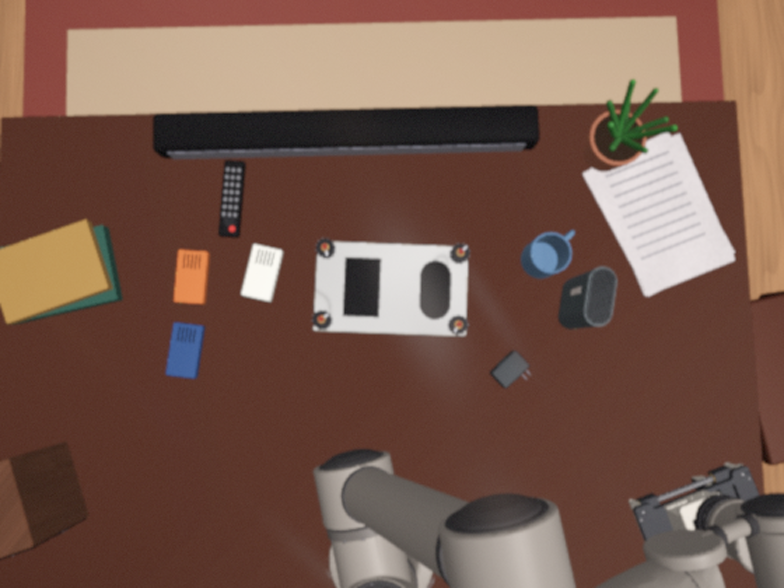

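View pics/s0.png

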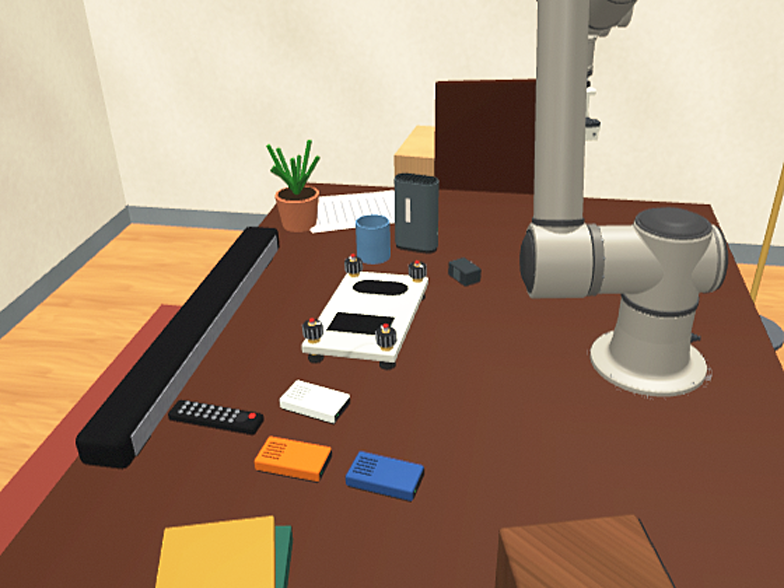

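The top view shows orange (191,277), white (262,272) and blue (185,350) drives with no red one, the platform around (391,289) and the gateway around (588,297), all at 1.4x. Next I'll enlarge the platform.

```bash
python3 - <<'E'
from h import *
a=cv2.imread('pics/t0_raw.png')[160:250,215:345]; b=cv2.imread('pics/s0_raw.png')[175:270,205:315]
cv2.imwrite('pics/tc.png',cv2.resize(a,None,fx=6,fy=6,interpolation=cv2.INTER_CUBIC))
cv2.imwrite('pics/sc.png',cv2.resize(b,None,fx=6,fy=6,interpolation=cv2.INTER_CUBIC))
im=cv2.imread('pics/t0_raw.png'); hsv=cv2.cvtColor(im,cv2.COLOR_BGR2HSV)
def blob(m,box,z,name):
    mm=np.zeros(m.shape,np.uint8);x0,y0,x1,y1=box;mm[y0:y1,x0:x1]=m[y0:y1,x0:x1]*255
    c=max(cv2.findContours(mm,0,1)[0],key=cv2.contourArea)
    q=back('top',c.reshape(-1,2),z)[:,:2].astype(np.float32)
    print(name,cv2.minAreaRect(q))
sat=hsv[...,1];v=hsv[...,2];h=hsv[...,0]
blob((h<18)&(sat>180)&(v>180),(115,170,160,225),24,'orange')
blob((sat<90)&(v>150),(165,165,210,220),24,'white')
blob((h>100)&(h<125)&(sat>120),(110,220,155,280),24,'blue')
blob((sat<60)&(v>150),(218,160,345,250),50,'slab')
blob((v<70)&(sat<130),(240,178,278,230),50,'pilemat')
blob((v<90)&(sat<130),(295,180,326,232),50,'oval')
E
```

```text
Traceback (most recent call last):
ValueError: max() iterable argument is empty
```

View pics/tc.png

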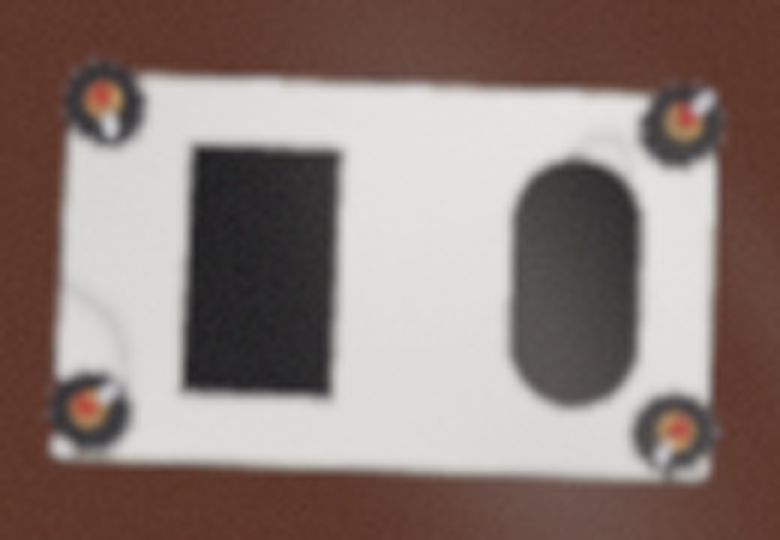

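View pics/sc.png

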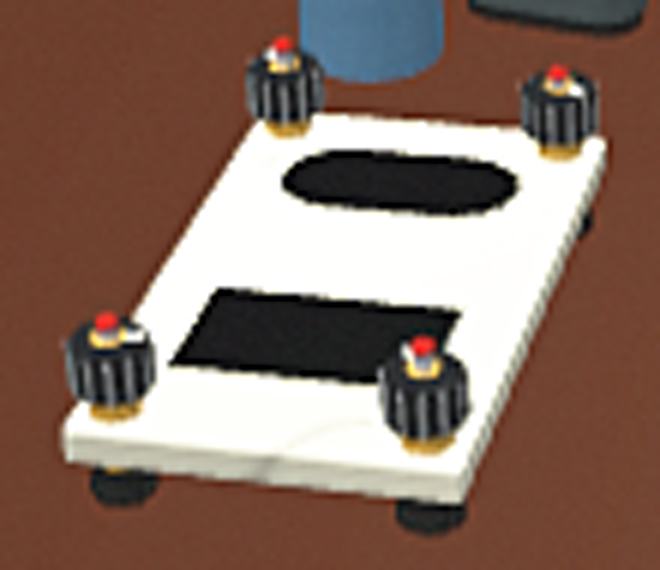

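Side crop: the red spindle tips of near-left (423,345) and far-right (282,45) stand higher above their wheels. Their pointers both read about 45° clockwise from "away", against 163° (FL) and 208° (NR). So NL and FR are up, by about 2.4 rad each. Next I'll get positions.

```bash
cat >> h.py <<'E'
def blob(m,box,z,name,n='top'):
    mm=np.zeros(m.shape,np.uint8);x0,y0,x1,y1=box;mm[y0:y1,x0:x1]=m[y0:y1,x0:x1].astype(np.uint8)*255
    c=cv2.findContours(mm,0,1)[0]
    if not c: print(name,'none');return
    c=max(c,key=cv2.contourArea)
    r=cv2.minAreaRect(back(n,c.reshape(-1,2),z)[:,:2].astype(np.float32))
    print(name,np.round(r[0],1),np.round(r[1],1),round(r[2],1))
def measure(im,zs=50):
    B,G,R=[im[...,i].astype(int) for i in range(3)]; mx=im.max(2).astype(int); mn=im.min(2).astype(int)
    blob((R>190)&(B<110),(100,150,215,300),24,'orange')
    blob((mn>140),(100,150,215,300),24,'white')
    blob((B>R+50),(100,150,215,300),24,'blue')
    blob((mn>140),(215,155,345,255),zs,'slab')
    blob((mx<95)&(mx-mn<25),(240,178,278,230),zs,'pilemat')
    blob((mx<120)&(mx-mn<25),(296,180,325,230),zs,'oval')
E
python3 - <<'E'
from h import *
im=cv2.imread('pics/t0_raw.png'); measure(im)
w=np.array([[105,104],[682,124],[91,411],[674,432]])/6+[215,160]
print('wheels fl fr nl nr',back('top',w,86).round(1).tolist())
print('gw',back('top',[[600/1.4,297/1.4]],185))
a=im[180:250,390:450];cv2.imwrite('pics/g.png',cv2.resize(a,None,fx=8,fy=8,interpolation=cv2.INTER_CUBIC))
E
```

```text
orange [587.5 383.5] [ 60.5 107.9] 84.9
white [592.4 235.5] [ 65.9 112.6] 75.5
blue [435. 396.] [ 62.2 108.2] 81.3
slab [549.9 -32.4] [310.7 184.8] 86.2
pilemat [553.9  27.5] [ 67.5 114.4] 86.2
oval [ 544.7 -123.9] [ 57.3 112. ] 88.2
wheels fl fr nl nr [[628.4, 95.1, 86.0], [612.1, -172.6, 86.0], [486.0, 104.1, 86.0], [469.1, -163.8, 86.0]]
gw [[ 509.16623303 -412.54458697  185.        ]]
```

View pics/g.png

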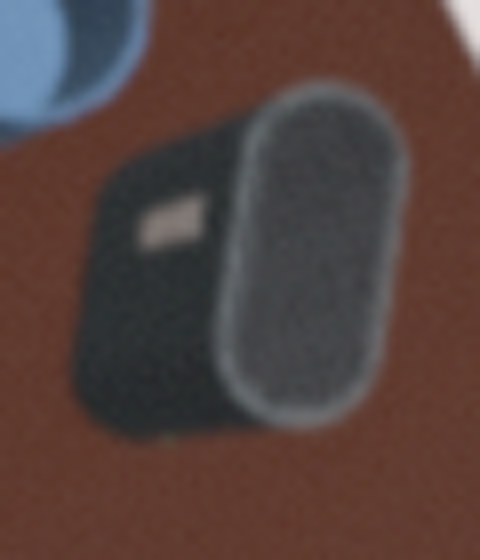

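Gateway top centre is at crop (313,253), i.e. pixel (429,212). Platform centre is about (549.5,-33), yaw -0.065. Moving to the near-left wheel (486,105.5).

```bash
python3 -m pendant '[[[0.5,1,0],[0,0,1],0.2],[[0.5,1,0],[0,0,1],0.2],[[0.5,1,0],[0,0,1],0.2],[[0.5,1,0],[0,0,1],0.2],[[0.5,1,0],[0,0,1],0.2],[[0.5,1,0],[0,0,1],0.2],[[0.5,1,0],[0,0,1],0.2],[[0.5,1,0],[0,0,1],0.2],[[0.5,1,0],[0,0,1],0.2],[[0.5,1,0],[0,0,1],0.2]]'; python3 -m pendant '[[[0.5,1,-0.3],[0,0,0],0.2],[[0.5,1,-0.3],[0,0,0],0.2],[[0.5,1,-0.3],[0,0,0],0.2],[[0.5,1,-0.3],[0,0,0],0.2],[[0.5,1,-0.3],[0,0,0],0.2],[[0.5,1,-0.3],[0,0,0],0.2],[[0.5,1,-0.3],[0,0,0],0.2],[[0.5,1,-0.3],[0,0,0],0.2],[[0.5,0.9,-0.3],[0,0,0],0.2],[[0.2,0,0],[0,0,0],0.2]]'
```

```text
time: 0.93
tool_pos: [318.3, -195.7, 243.6]
tcp_rot: [-3.142, -0.0, 1.531]
contact_force: [0.7, 0.3, 0.8]
grip_width: 55.2
finger_force: 0.0
time: 1.77
tool_pos: [459.3, 73.6, 161.0]
tcp_rot: [-3.139, -0.001, 1.529]
contact_force: [-0.2, -0.6, -0.4]
grip_width: 54.9
finger_force: 0.0
```

```bash
python3 -m pendant '[[[0.45,0.53,0],[0,0,0],0.2],[[0.45,0.53,-0.4],[0,0,0],0.2],[[0,0,-0.5],[0,0,0],0.2],[[0,0,-0.5],[0,0,0],0.2],[[0,0,-0.5],[0,0,0],0.2],[[0,0,-0.5],[0,0,0],0.2],[[0,0,-0.5],[0,0,0],0.2],[[0,0,0],[0,0,0],0.2],[[0,0,0],[0,0,0],-0.3],[[0,0,0],[0,0,0],-0.6]]'; python3 - <<'E'
from h import *
shot('side','s1',(205,150,320,270),5)
E
```

```text
time: 2.6
tool_pos: [486.5, 101.2, 76.4]
tcp_rot: [3.141, -0.0, 1.526]
contact_force: [0.1, 0.2, -0.1]
grip_width: 46.1
finger_force: 0.0
```

View pics/s1.png

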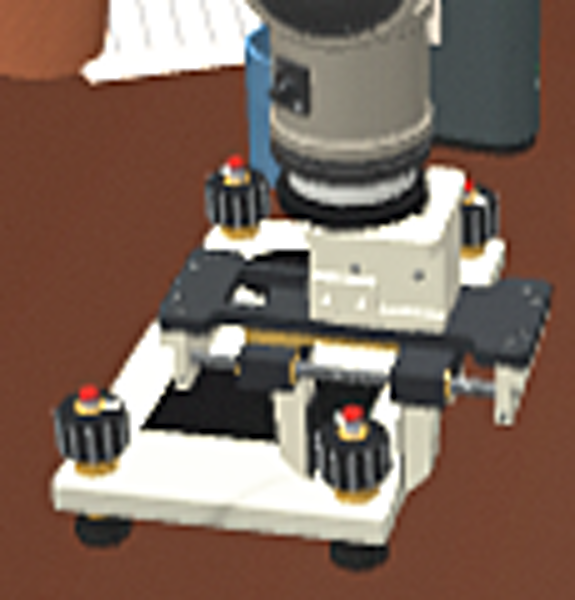

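The fingers straddle the near-left wheel, possibly a few mm behind its centre. Checking by calculation.

```bash
python3 - <<'E'
from h import *
u=np.array([[424,397],[286,92],[111,367],[559,112]])/6+[205,175]
print(back('side',u,73).round(1))
E
python3 -m pendant '[[[0,0.13,0],[0,0,0],0],[[0,0,0],[0,0,0],-0.3],[[0,0,0],[0,0,0],-0.6],[[0,0,0],[0,0,0],-0.6],[[0,0,0],[0,0,0],-0.6],[[0,0,0],[0,0,0],-0.6],[[0,0,0],[0,0,0],-0.6],[[0,0,0],[0,0,0],-0.6],[[0,0,0],[0,0,0],-0.6],[[0,0,0],[0,0,0],-0.6]]'
```

```text
[[ 487.9  104.2   73. ]
 [ 609.9 -159.5   73. ]
 [ 629.   102.2   73. ]
 [ 469.4 -159.2   73. ]]
time: 3.48
tool_pos: [487.4, 105.7, 76.1]
tcp_rot: [3.138, -0.001, 1.526]
contact_force: [5.0, 1.1, -3.4]
grip_width: 36.6
finger_force: 30.0
```

```bash
python3 -m pendant '[[[0,0,0],[0,0,-1],-0.6],[[0,0,0],[0,0,-1],-0.6],[[0,0,0],[0,0,-1],-0.6],[[0,0,0],[0,0,-1],-0.6],[[0,0,0],[0,0,-1],-0.6],[[0,0,0],[0,0,-1],-0.6],[[0,0,0],[0,0,-1],-0.6],[[0,0,0],[0,0,-1],-0.6],[[0,0,0],[0,0,-1],-0.6],[[0,0,0],[0,0,-1],-0.6]]';python3 -m pendant '[[[0,0,0],[0,0,-1],-0.6],[[0,0,0],[0,0,-1],-0.6],[[0,0,0],[0,0,-1],-0.6],[[0,0,0],[0,0,-1],-0.6],[[0,0,0],[0,0,-1],-0.6],[[0,0,0],[0,0,-1],-0.6],[[0,0,0],[0,0,-1],-0.6],[[0,0,0],[0,0,-1],-0.6],[[0,0,0],[0,0,-1],-0.6],[[0,0,0],[0,0,-1],-0.6]]'; python3 -c "
from plant import bot;print(bot.get_obs()['moment'])"
```

```text
time: 4.32
tool_pos: [488.0, 105.3, 76.1]
tcp_rot: [3.14, -0.004, 0.32]
contact_force: [6.0, -0.6, -5.3]
grip_width: 36.3
finger_force: 30.0
time: 5.15
tool_pos: [487.4, 104.6, 75.8]
tcp_rot: [-3.14, -0.003, -0.879]
contact_force: [6.8, -3.3, -6.4]
grip_width: 36.7
finger_force: 30.0
[-0.76353336 -0.31436964  0.08202453]
```

```bash
python3 -m pendant '[[[0,0,0],[0,0,0],0.2],[[0,0,0],[0,0,0],0.2],[[0,0,0],[0,0,0],0.2],[[0,0,0.5],[0,0,0],0.2],[[0,0,0.7],[0,0,1],0.2],[[0,0,0.7],[0,0,1],0.2],[[0,0,0.7],[0,0,1],0.2],[[0,0,0],[0,0,1],0.2],[[0,0,0],[0,0,1],0.2],[[0,0,0],[0,0,1],0.2]]'; python3 -m pendant '[[[0.42,-0.92,0],[0,0,1],0.2],[[0.42,-0.92,0],[0,0,1],0.2],[[0.42,-0.92,0],[0,0,1],0.2],[[0.42,-0.92,0],[0,0,1],0.2],[[0.42,-0.92,0],[0,0,1],0.2],[[0.42,-0.92,0],[0,0,1],0.2],[[0.42,-0.92,0],[0,0,1],0.2],[[0.42,-0.92,0],[0,0,1],0.2],[[0.42,-0.92,0],[0,0,1],0.2],[[0.42,-0.92,0],[0,0,1],0.2]]'; python3 - <<'E'
from h import *
shot('side','s2',(205,150,320,270),5)
E
```

```text
time: 5.98
tool_pos: [486.0, 105.5, 154.4]
tcp_rot: [-3.141, -0.001, -0.146]
contact_force: [-0.3, -0.3, -0.5]
grip_width: 54.9
finger_force: 0.0
time: 6.82
tool_pos: [612.2, -171.9, 153.8]
tcp_rot: [-3.141, -0.0, 1.053]
contact_force: [-0.5, 0.5, 0.3]
grip_width: 55.3
finger_force: 0.0
```

View pics/s2.png

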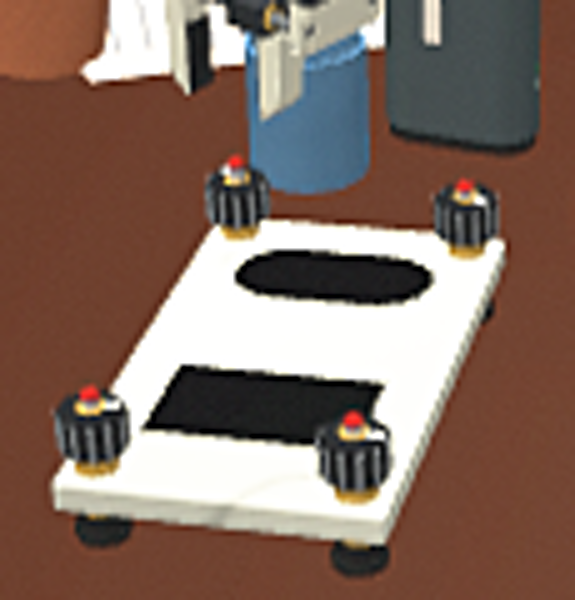

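```bash
python3 -m pendant '[[[0.03,-0.03,0],[0,0,1],0.2],[[0,0,-0.2],[0,0,1],0.2],[[0,0,-0.4],[0,0,1],0.2],[[0,0,-0.5],[0,0,1],0.2],[[0,0,-0.5],[0,0,0],0.2],[[0,0,-0.5],[0,0,0],0.2],[[0,0,-0.5],[0,0,0],0.2],[[0,0,0],[0,0,0],-0.3],[[0,0,0],[0,0,0],-0.6],[[0,0,0],[0,0,0],-0.6]]'; python3 -m pendant '[[[0,0,0],[0,0,0],-0.6],[[0,0,0],[0,0,0],-0.6],[[0,0,0],[0,0,0],-0.6],[[0,0,0],[0,0,0],-0.6],[[0,0,0],[0,0,0],-0.6],[[0,0,0],[0,0,0],-0.6],[[0,0,0],[0,0,0],-0.6],[[0,0,0],[0,0,0],-0.6],[[0,0,0],[0,0,0],-0.6],[[0,0,0],[0,0,0],-0.6]]'
```

```text
time: 7.7
tool_pos: [613.4, -171.6, 76.7]
tcp_rot: [3.14, 0.0, 1.526]
contact_force: [4.4, 0.5, -0.6]
grip_width: 39.7
finger_force: 2.6
time: 8.53
tool_pos: [614.4, -171.6, 77.1]
tcp_rot: [3.138, 0.001, 1.526]
contact_force: [5.3, 1.8, 2.7]
grip_width: 36.3
finger_force: 30.0
```

```bash
python3 -m pendant '[[[0,0,0],[0,0,-1],-0.6],[[0,0,0],[0,0,-1],-0.6],[[0,0,0],[0,0,-1],-0.6],[[0,0,0],[0,0,-1],-0.6],[[0,0,0],[0,0,-1],-0.6],[[0,0,0],[0,0,-1],-0.6],[[0,0,0],[0,0,-1],-0.6],[[0,0,0],[0,0,-1],-0.6],[[0,0,0],[0,0,-1],-0.6],[[0,0,0],[0,0,-1],-0.6]]';python3 -m pendant '[[[0,0,0],[0,0,-1],-0.6],[[0,0,0],[0,0,-1],-0.6],[[0,0,0],[0,0,-1],-0.6],[[0,0,0],[0,0,-1],-0.6],[[0,0,0],[0,0,-1],-0.6],[[0,0,0],[0,0,-1],-0.6],[[0,0,0],[0,0,-1],-0.6],[[0,0,0],[0,0,-1],-0.6],[[0,0,0],[0,0,-1],-0.6],[[0,0,0],[0,0,-1],-0.6]]'; python3 -m pendant '[[[0,0,0],[0,0,0],0.2],[[0,0,0],[0,0,0],0.2],[[0,0,0],[0,0,0],0.2],[[0,0,0.5],[0,0,0],0.2],[[0,0,0.7],[0,0,1],0.2],[[0,0,0.9],[0,0,1],0.2],[[-0.3,0,1],[0,0,1],0.2],[[-1,0,0.7],[0,0,1],0.2],[[-1,0,0.4],[0,0,1],0.2],[[-1,0,0],[0,0,1],0.2]]'; python3 -m pendant '[[[-0.9,0.7,0],[0,0,0],1],[[-0.9,0.7,0],[0,0,0],1],[[-0.9,0.7,0],[0,0,0],1],[[-0.5,0.7,0],[0,0,0],1],[[0,0.7,0],[0,0,0],1],[[0,0.7,0],[0,0,0],1],[[0,0.7,0],[0,0,0],1],[[0,0.7,0],[0,0,0],1],[[0,0.7,0],[0,0,0],1],[[0,0,0],[0,0,0],1]]'; python3 - <<'E'
from h import *
shot('top','t3',(215,155,345,255),6); measure(cv2.imread('pics/t3_raw.png'))
shot('side','s3',(205,150,325,270),5)
E
```

```text
time: 9.37
tool_pos: [615.5, -172.6, 78.2]
tcp_rot: [3.137, -0.006, 0.32]
contact_force: [5.3, -0.2, 7.2]
grip_width: 36.2
finger_force: 29.9
time: 10.2
tool_pos: [614.3, -174.1, 79.4]
tcp_rot: [-3.141, -0.007, -0.88]
contact_force: [-2.4, -4.2, 17.1]
grip_width: 36.5
finger_force: 30.0
time: 11.03
tool_pos: [513.7, -171.9, 204.1]
tcp_rot: [3.14, -0.004, -0.147]
contact_force: [0.8, -0.0, -0.2]
grip_width: 55.1
finger_force: 0.0
time: 11.87
tool_pos: [417.1, 20.0, 201.4]
tcp_rot: [-3.141, 0.002, -0.151]
contact_force: [-1.1, -0.2, -0.0]
grip_width: 92.3
finger_force: 0.0
orange [587.6 383.5] [ 60.5 108.1] 84.9
white [592.4 235.5] [ 65.9 112.6] 75.5
blue [435. 396.] [ 62.2 108.2] 81.3
slab [548.8 -32. ] [310.7 185.5] 86.4
pilemat [552.6  27.9] [ 67.5 114.7] 86.6
oval [ 543.4 -120.9] [ 57.1 114.9] 88.0
```

View pics/t3.png

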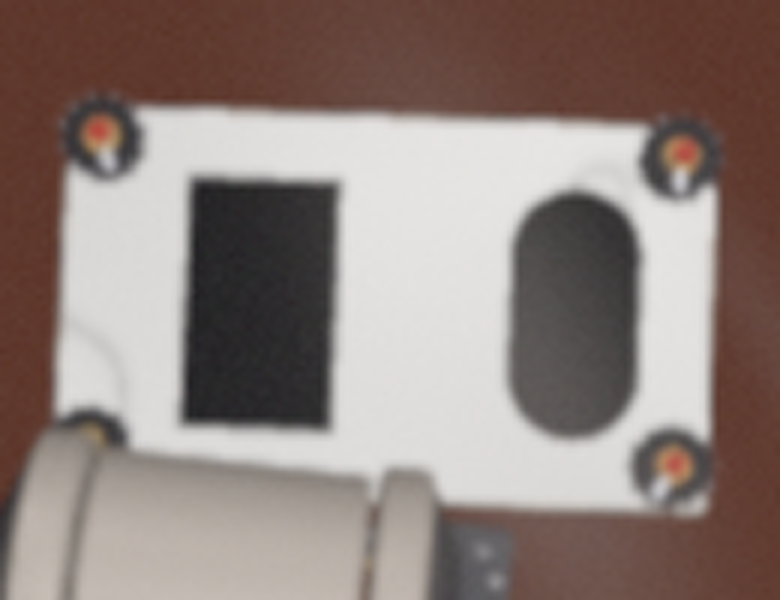

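View pics/s3.png

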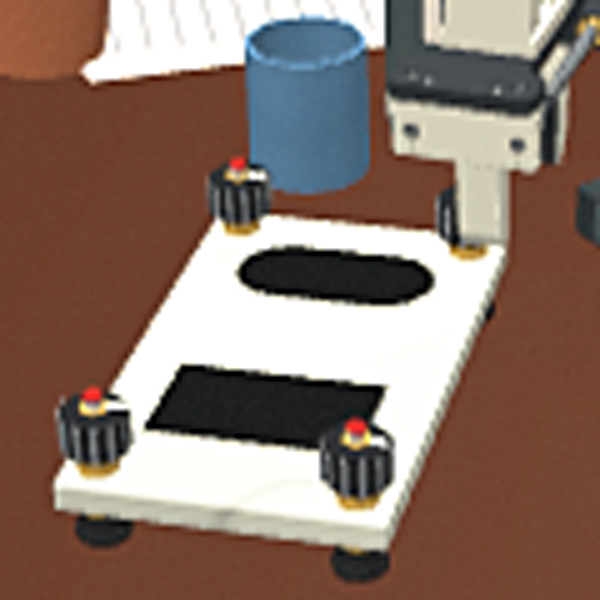

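The wheels now agree (FR pointer straight down, spindles level) and the platform looks level. Next, the white drive at about (591.5,237), yaw -0.25.

```bash
python3 -m pendant '[[[0.73,0.91,0],[0,0,-0.85],1],[[0.73,0.91,0],[0,0,0],1],[[0.73,0.91,-0.4],[0,0,0],1],[[0.73,0.91,-0.4],[0,0,0],1],[[0.73,0.91,-0.4],[0,0,0],1],[[0.73,0.91,-0.4],[0,0,0],1],[[0.73,0.91,-0.5],[0,0,0],1],[[0.71,0.87,-0.6],[0,0,0],1],[[0,0,-0.5],[0,0,0],1],[[0,0,0],[0,0,0],1]]'; python3 - <<'E'
from h import *
im=bot.capture('top'); measure(im); print(bot.get_obs()['tool_pos'],bot.get_obs()['tcp_rot'])
E
```

```text
time: 12.8
tool_pos: [591.3, 234.0, 101.0]
tcp_rot: [3.137, 0.006, -0.255]
contact_force: [-0.8, -1.4, -0.5]
grip_width: 91.7
finger_force: 0.0
orange [563.3 375. ] [40.7 61.4] 88.5
white [433.5 316.3] [236.3 165.7] 10.8
blue [407.9 421. ] [20.8 47.3] 81.9
slab [548.9 -31.9] [310.7 185.4] 86.4
pilemat [552.6  28. ] [ 67.3 114.8] 86.4
oval [ 543.4 -120.9] [ 57.1 114.9] 88.0
[591.52950486 233.42233778 103.06494576] [ 3.13829973  0.00477259 -0.25597963]
```

```bash
python3 -m pendant '[[[0,0.1,-0.5],[0,0,0],1],[[0,0,-0.6],[0,0,0],1],[[0,0,-0.6],[0,0,0],1],[[0,0,-0.6],[0,0,0],1],[[0,0,-0.45],[0,0,0],1],[[0,0,0],[0,0,0],0.6],[[0,0,0],[0,0,0],0.2],[[0,0,0],[0,0,0],-0.3],[[0,0,0],[0,0,0],-0.3],[[0,0,0],[0,0,0],-0.3]]';python3 -m pendant '[[[0,0,0],[0,0,0],-0.3],[[0,0,0],[0,0,0],-0.3],[[0,0,0],[0,0,0],-0.3],[[0,0,0],[0,0,0],-0.3],[[0,0,0.5],[0,0,0],-0.3],[[0,0,0.5],[0,0,0],-0.3],[[0,0,0.7],[0,0,0],-0.3],[[0,0,0.7],[0,0,0],-0.3],[[0,0,0.7],[0,0,0],-0.3],[[0,0,0.7],[0,0,0],-0.3]]'
```

```text
time: 13.68
tool_pos: [593.2, 237.3, 24.8]
tcp_rot: [-3.141, -0.002, -0.256]
contact_force: [-0.2, -4.3, 0.6]
grip_width: 63.1
finger_force: 1.4
time: 14.52
tool_pos: [592.1, 237.7, 138.0]
tcp_rot: [3.141, 0.001, -0.256]
contact_force: [0.9, -0.4, -3.1]
grip_width: 61.9
finger_force: 30.0
```

```bash
python3 -m pendant '[[[-0.16,-0.88,0],[0,0,0.4],-0.3],[[-0.16,-0.88,0],[0,0,0.4],-0.3],[[-0.16,-0.88,0],[0,0,0.4],-0.3],[[-0.16,-0.88,0],[0,0,0.4],-0.3],[[-0.16,-0.88,0],[0,0,0],-0.3],[[-0.16,-0.88,0],[0,0,0],-0.3],[[-0.16,-0.88,0],[0,0,0],-0.3],[[-0.16,-0.88,0],[0,0,0],-0.3],[[0,0,0],[0,0,0],-0.3],[[0,0,0],[0,0,0],-0.3]]'; python3 - <<'E'
from h import *
shot('side','s4',(205,120,325,270),4);im=bot.capture('top'); measure(im); print(bot.get_obs()['tool_pos'],bot.get_obs()['tcp_rot'])
E
```

```text
time: 15.35
tool_pos: [553.9, 25.4, 137.3]
tcp_rot: [-3.141, 0.0, -0.067]
contact_force: [-0.9, 1.1, -2.1]
grip_width: 62.2
finger_force: 30.0
orange [587.8 383.5] [ 64.2 110.7] 84.4
white [438.9 171.5] [ 26.  123.9] 89.1
blue [434.9 395.8] [ 62.7 108.8] 81.1
slab [526.6 -19.5] [340.4 228.9] 88.5
pilemat [495.6  30.3] [65.7  8.8] 85.6
oval [ 544.7 -122.5] [ 54.4 112. ] 88.2
[554.19957064  26.96074563 137.27422233] [-3.14120842e+00 -2.44673557e-05 -6.42552355e-02]
```

View pics/s4.png

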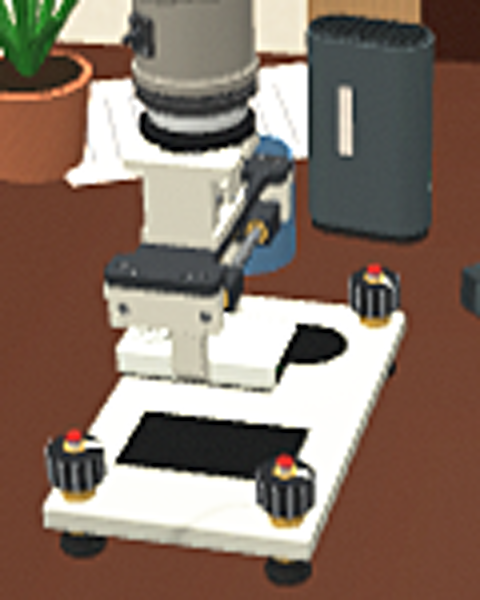

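```bash
python3 -m pendant '[[[0.1,0,-0.5],[0,0,0],-0.3],[[0,0,-0.6],[0,0,0],-0.3],[[0,0,-0.5],[0,0,0],-0.3],[[0,0,-0.25],[0,0,0],-0.3],[[0,0,-0.1],[0,0,0],-0.3],[[0,0,-0.05],[0,0,0],-0.3],[[0,0,-0.05],[0,0,0],-0.3],[[0,0,0],[0,0,0],-0.3],[[0,0,0],[0,0,0],-0.3],[[0,0,0],[0,0,0],-0.3]]'
```

```text
time: 16.28
tool_pos: [557.5, 26.4, 76.4]
tcp_rot: [3.141, -0.001, -0.064]
contact_force: [-0.6, 0.8, -2.5]
grip_width: 61.7
finger_force: 30.0
```

```bash
python3 -m pendant '[[[0,0,-0.03],[0,0,0],-0.3],[[0,0,-0.03],[0,0,0],-0.3],[[0,0,-0.03],[0,0,0],-0.3],[[0,0,-0.03],[0,0,0],-0.3],[[0,0,0],[0,0,0],-0.3],[[0,0,0],[0,0,0],-0.3],[[0,0,0],[0,0,0],-0.3],[[0,0,0],[0,0,0],-0.3],[[0,0,0],[0,0,0],-0.3],[[0,0,0],[0,0,0],-0.3]]'
```

```text
time: 17.12
tool_pos: [557.2, 26.4, 72.3]
tcp_rot: [3.141, -0.0, -0.064]
contact_force: [-1.1, 0.2, 2.8]
grip_width: 61.4
finger_force: 30.0
```

```bash
python3 -m pendant '[[[0,0,0],[0,0,0],0.5],[[0,0,0],[0,0,0],1],[[0,0,0],[0,0,0],1],[[0,0,0.5],[0,0,0],1],[[0,0,1],[0,0,0],1],[[0,0,1],[0,0,-0.25],1],[[0,1,0],[0,0,0],1],[[0,1,0],[0,0,0],1],[[0.1,1,0],[0,0,0],1],[[0.1,1,0],[0,0,0],1]]'; python3 -m pendant '[[[0.1,1,0],[0,0,0],1],[[0.1,1,0],[0,0,0],1],[[0.1,1,0],[0,0,0],1],[[0.1,1,0],[0,0,0],1],[[0.1,1,0],[0,0,0],1],[[0.1,1,0],[0,0,0],1],[[0.1,1,0],[0,0,0],1],[[0.1,0.9,0],[0,0,0],1],[[0,0,0],[0,0,0],1],[[0,0,0],[0,0,0],1]]'; python3 - <<'E'
from h import *
shot('top','t5');im=cv2.imread('pics/t5_raw.png'); measure(im)
mn=im.min(2)>140
a=np.hstack([cv2.resize(im[155:255,215:345],None,fx=4,fy=4),np.zeros((400,10,3),np.uint8)])
shot('side','s5',(150,160,350,350),3)
cv2.imwrite('pics/t5.png',a)
E
```

```text
time: 17.95
tool_pos: [563.2, 147.6, 147.5]
tcp_rot: [-3.141, -0.001, -0.095]
contact_force: [0.8, 0.2, -0.9]
grip_width: 91.9
finger_force: 0.0
time: 18.78
tool_pos: [586.6, 384.7, 146.3]
tcp_rot: [3.141, 0.001, -0.092]
contact_force: [-1.0, -0.9, 0.3]
grip_width: 91.8
finger_force: 0.0
orange [551.3 386.6] [60.5 34.9] 84.1
white [389.7 456.9] [187.3  60. ] 0.3
blue [434.9 395.8] [ 61.8 108.1] 81.3
slab [548.9 -32. ] [310.6 185.4] 86.4
pilemat [497.6  31.6] [62.8  4.8] 85.9
oval [ 544.8 -121. ] [ 57.1 112.1] 88.0
```

View pics/t5.png

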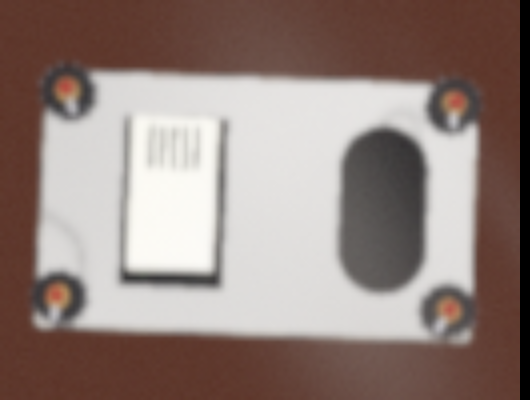

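White sits on the mat with roughly even side margins, but looks shifted away from the robot (a gap at the near end). Computing its centre.

```bash
python3 - <<'E'
from h import *
im=cv2.imread('pics/t5_raw.png');
for t in (225,232,238): blob(im.min(2)>t,(240,178,275,228),72,'w')
m=np.array([[126,114],[228,118],[220,286],[120,282]])/4+[215,155]
print(back('top',m,48).round(1).tolist(), back('top',m,48).mean(0))
d=np.array([[132,115],[222,118],[214,274],[126,271]])/4+[215,155]
print(back('top',d,72).round(1).tolist(), back('top',d,72).mean(0))
print(pix('top',[[553.7,26.5,72],[553.7,26.5,48]]))
E
```

```text
w [558.4  27.4] [ 57.2 107.3] 86.4
w [557.5  27.5] [ 55.7 104.6] 86.3
w [556.4  27.7] [ 53.3 101.6] 88.5
[[615.9, 59.1, 48.0], [611.1, -14.0, 48.0], [490.6, -5.2, 48.0], [495.3, 65.9, 48.0]] [553.22826709  26.435066    48.        ]
[[611.4, 53.2, 72.0], [607.6, -10.0, 72.0], [497.8, -1.7, 72.0], [501.6, 59.8, 72.0]] [554.6096152   25.31604023  72.        ]
[[257.96485534 203.89016542]
 [258.3532496  204.7573063 ]]
```

White centre is (557,27) against the mat's (553,26.5): good. Grasping orange.

```bash
python3 -m pendant '[[[0.03,-0.04,-0.8],[0,0,0],1],[[0,0,-0.8],[0,0,0],1],[[0,0,-0.8],[0,0,0],1],[[0,0,-0.8],[0,0,0],1],[[0,0,-0.6],[0,0,0],1],[[0,0,-0.3],[0,0,0],1],[[0,0,0],[0,0,0],0.6],[[0,0,0],[0,0,0],0.2],[[0,0,0],[0,0,0],-0.3],[[0,0,0],[0,0,0],-0.3]]';python3 -m pendant '[[[0,0,0],[0,0,0],-0.3],[[0,0,0],[0,0,0],-0.3],[[0,0,0],[0,0,0],-0.3],[[0,0,0],[0,0,0],-0.3],[[0,0,0],[0,0,0],-0.3],[[0,0,0.5],[0,0,0],-0.3],[[0,0,1],[0,0,0],-0.3],[[0,0,1],[0,0,0],-0.3],[[0,0,1],[0,0,0],-0.3],[[0,0,0.7],[0,0,0],-0.3]]'
```

```text
time: 19.72
tool_pos: [589.1, 382.5, 26.1]
tcp_rot: [-3.14, -0.003, -0.094]
contact_force: [-0.9, -0.1, 0.5]
grip_width: 69.8
finger_force: 0.0
time: 20.55
tool_pos: [588.3, 382.4, 152.6]
tcp_rot: [-3.141, -0.001, -0.094]
contact_force: [1.3, 1.0, -3.0]
grip_width: 61.6
finger_force: 30.0
```

```bash
python3 -m pendant '[[[-0.09,-0.99,0],[0,0,0.25],-0.3],[[-0.09,-0.99,0],[0,0,0],-0.3],[[-0.09,-0.99,0],[0,0,0],-0.3],[[-0.09,-0.99,0],[0,0,0],-0.3],[[-0.09,-0.99,0],[0,0,0],-0.3],[[-0.09,-0.99,0],[0,0,0],-0.3],[[-0.09,-0.99,0],[0,0,0],-0.3],[[-0.09,-0.99,0],[0,0,0],-0.3],[[-0.09,-0.99,0],[0,0,0],-0.3],[[-0.09,-0.99,0],[0,0,0],-0.3]]'; python3 -m pendant '[[[-0.09,-0.99,0],[0,0,0],-0.3],[[-0.07,-0.97,0],[0,0,0],-0.3],[[0,0,-0.4],[0,0,0],-0.3],[[0,0,-0.6],[0,0,0],-0.3],[[0,0,-0.4],[0,0,0],-0.3],[[0,0,-0.2],[0,0,0],-0.3],[[0,0,0],[0,0,0],-0.3],[[0,0,0],[0,0,0],-0.3],[[0,0,0],[0,0,0],-0.3],[[0,0,0],[0,0,0],-0.3]]'
```

```text
time: 21.38
tool_pos: [560.2, 83.9, 149.7]
tcp_rot: [3.141, 0.001, -0.064]
contact_force: [-0.1, 0.1, -2.9]
grip_width: 61.8
finger_force: 30.0
time: 22.22
tool_pos: [556.8, 26.6, 103.0]
tcp_rot: [3.141, -0.002, -0.064]
contact_force: [-0.9, -0.9, -3.4]
grip_width: 61.7
finger_force: 30.0
```

```bash
python3 -m pendant '[[[0,0,-0.04],[0,0,0],-0.3],[[0,0,-0.04],[0,0,0],-0.3],[[0,0,-0.04],[0,0,0],-0.3],[[0,0,-0.04],[0,0,0],-0.3],[[0,0,0],[0,0,0],-0.3],[[0,0,0],[0,0,0],-0.3],[[0,0,0],[0,0,0],-0.3],[[0,0,0],[0,0,0],-0.3],[[0,0,0],[0,0,0],-0.3],[[0,0,0],[0,0,0],-0.3]]'
```

```text
time: 23.05
tool_pos: [556.2, 26.4, 97.3]
tcp_rot: [3.142, 0.0, -0.064]
contact_force: [0.4, -0.1, -2.6]
grip_width: 61.8
finger_force: 30.0
```

```bash
python3 -m pendant '[[[0,0,-0.04],[0,0,0],-0.3],[[0,0,-0.03],[0,0,0],-0.3],[[0,0,0],[0,0,0],-0.3],[[0,0,0],[0,0,0],-0.3],[[0,0,0],[0,0,0],-0.3],[[0,0,0],[0,0,0],-0.3],[[0,0,0],[0,0,0],-0.3],[[0,0,0],[0,0,0],-0.3],[[0,0,0],[0,0,0],-0.3],[[0,0,0],[0,0,0],-0.3]]'
```

```text
time: 23.88
tool_pos: [556.4, 26.5, 97.1]
tcp_rot: [3.141, -0.001, -0.064]
contact_force: [-4.2, 1.5, 11.6]
grip_width: 62.1
finger_force: 30.0
```

```bash
python3 -m pendant '[[[0,0,0.05],[0,0,0],-0.3],[[0,0,0],[0,0,0],0.5],[[0,0,0],[0,0,0],1],[[0,0,0],[0,0,0],1],[[0,0,0.5],[0,0,0],1],[[0,0,1],[0,0,-0.7],1],[[0,0,1],[0,0,0],1],[[-0.4,1,0],[0,0,0],1],[[-0.4,1,0],[0,0,0],1],[[-0.4,1,0],[0,0,0],1]]'; python3 -m pendant '[[[-0.4,1,0],[0,0,0],1],[[-0.4,1,0],[0,0,0],1],[[-0.4,1,0],[0,0,0],1],[[-0.4,1,0],[0,0,0],1],[[-0.4,1,0],[0,0,0],1],[[-0.4,1,0],[0,0,0],1],[[-0.4,1,0],[0,0,0],1],[[0,1,0],[0,0,0],1],[[0,0.8,0],[0,0,0],1],[[0,0,0],[0,0,0],1]]'; python3 - <<'E'
from h import *
im=bot.capture('top'); cv2.imwrite('pics/t6_raw.png',im); measure(im); print(bot.get_obs()['tool_pos'],bot.get_obs()['tcp_rot'])
R=im[...,2].astype(int);B=im[...,0].astype(int)
blob((R>190)&(B<110),(235,170,285,235),96,'pile orange')
E
```

```text
time: 24.72
tool_pos: [520.2, 117.0, 172.2]
tcp_rot: [-3.141, -0.001, -0.15]
contact_force: [0.6, 0.7, -0.1]
grip_width: 91.7
finger_force: 0.0
time: 25.55
tool_pos: [435.7, 384.4, 171.6]
tcp_rot: [-3.139, -0.001, -0.145]
contact_force: [-1.0, -0.6, -0.5]
grip_width: 91.9
finger_force: 0.0
orange [686.5 296.9] [8.8 5.9] 88.5
white [304.3 482.2] [14.4  8.6] 0.3
blue [479.3 390.5] [60.7 20.3] 88.4
slab [548.8 -31.9] [310.7 185.5] 86.4
pilemat [497.1  31.6] [62.6  2.9] 88.5
oval [ 544.8 -121. ] [ 57.1 112.1] 88.0
[435.78716554 382.30441082 171.30339482] [-3.14136448e+00 -8.99016927e-05 -1.45130779e-01]
pile orange [553.5  27.2] [ 60.9 105.3] 86.3
```

```bash
python3 -m pendant '[[[0,0.42,-0.5],[0,0,0],1],[[0,0,-0.9],[0,0,0],1],[[0,0,-0.9],[0,0,0],1],[[0,0,-0.9],[0,0,0],1],[[0,0,-0.9],[0,0,0],1],[[0,0,-0.5],[0,0,0],1],[[0,0,-0.3],[0,0,0],1],[[0,0,0],[0,0,0],0.6],[[0,0,0],[0,0,0],0.2],[[0,0,0],[0,0,0],-0.3]]';python3 -m pendant '[[[0,0,0],[0,0,0],-0.3],[[0,0,0],[0,0,0],-0.3],[[0,0,0],[0,0,0],-0.3],[[0,0,0],[0,0,0],-0.3],[[0,0,0],[0,0,0],-0.3],[[0,0,0],[0,0,0],-0.3],[[0,0,0.5],[0,0,0],-0.3],[[0,0,1],[0,0,0],-0.3],[[0,0,1],[0,0,0],-0.3],[[0,0,1],[0,0,0],-0.3]]';python3 -m pendant '[[[0.1,-1,1],[0,0,0.7],-0.3],[[0.4,-1,0.8],[0,0,0],-0.3],[[0.4,-1,0],[0,0,0],-0.3],[[0.4,-1,0],[0,0,0],-0.3],[[0.4,-1,0],[0,0,0],-0.3],[[0.4,-1,0],[0,0,0],-0.3],[[0.4,-1,0],[0,0,0],-0.3],[[0.4,-1,0],[0,0,0],-0.3],[[0.4,-1,0],[0,0,0],-0.3],[[0.4,-1,0],[0,0,0],-0.3]]'
```

```text
time: 26.43
tool_pos: [437.2, 393.2, 26.1]
tcp_rot: [-3.14, -0.002, -0.149]
contact_force: [-0.4, 0.3, -0.4]
grip_width: 76.4
finger_force: 0.0
time: 27.27
tool_pos: [435.4, 392.4, 130.1]
tcp_rot: [3.139, 0.002, -0.148]
contact_force: [1.3, 1.5, -3.6]
grip_width: 61.8
finger_force: 30.0
time: 28.1
tool_pos: [546.8, 92.0, 182.6]
tcp_rot: [3.141, 0.002, -0.064]
contact_force: [1.2, -1.0, -4.0]
grip_width: 61.7
finger_force: 30.0
```

```bash
python3 -m pendant '[[[0.15,-0.8,0],[0,0,0],-0.3],[[0.15,-0.8,0],[0,0,0],-0.3],[[0,-0.58,0],[0,0,0],-0.3],[[0,0,-0.5],[0,0,0],-0.3],[[0,0,-0.7],[0,0,0],-0.3],[[0,0,-0.4],[0,0,0],-0.3],[[0,0,-0.25],[0,0,0],-0.3],[[0,0,0],[0,0,0],-0.3],[[0,0,0],[0,0,0],-0.3],[[0,0,0],[0,0,0],-0.3]]'; python3 -m pendant '[[[0,0,-0.04],[0,0,0],-0.3],[[0,0,-0.04],[0,0,0],-0.3],[[0,0,-0.03],[0,0,0],-0.3],[[0,0,0],[0,0,0],-0.3],[[0,0,0],[0,0,0],-0.3],[[0,0,0],[0,0,0],-0.3],[[0,0,0],[0,0,0],-0.3],[[0,0,0],[0,0,0],-0.3],[[0,0,0],[0,0,0],-0.3],[[0,0,0],[0,0,0],-0.3]]'
```

```text
time: 28.93
tool_pos: [556.7, 28.3, 128.4]
tcp_rot: [3.141, -0.001, -0.064]
contact_force: [-0.2, 0.1, -1.7]
grip_width: 61.5
finger_force: 30.0
time: 29.77
tool_pos: [556.2, 28.2, 124.3]
tcp_rot: [3.141, 0.0, -0.064]
contact_force: [-0.7, 0.1, -3.4]
grip_width: 62.0
finger_force: 30.0
```

```bash
python3 -m pendant '[[[0,-0.03,-0.03],[0,0,0],-0.3],[[0,0,-0.03],[0,0,0],-0.3],[[0,0,-0.03],[0,0,0],-0.3],[[0,0,0],[0,0,0],-0.3],[[0,0,0],[0,0,0],-0.3],[[0,0,0],[0,0,0],-0.3],[[0,0,0],[0,0,0],-0.3],[[0,0,0],[0,0,0],-0.3],[[0,0,0],[0,0,0],-0.3],[[0,0,0],[0,0,0],-0.3]]'
```

```text
time: 30.6
tool_pos: [556.2, 27.3, 121.7]
tcp_rot: [3.141, -0.0, -0.064]
contact_force: [-0.2, -0.9, -1.7]
grip_width: 61.4
finger_force: 30.0
```

```bash
python3 -m pendant '[[[0,0,-0.04],[0,0,0],-0.3],[[0,0,0],[0,0,0],-0.3],[[0,0,0],[0,0,0],-0.3],[[0,0,0],[0,0,0],0.5],[[0,0,0],[0,0,0],1],[[0,0,0],[0,0,0],1],[[0,0,0.5],[0,0,0],1],[[0,0,1],[0,0,0],1],[[0,0,1],[0,0,0],1],[[0,0,1],[0,0,0],1]]'; python3 -m pendant '[[[-0.4,-0.8,0.5],[0,0,0],1],[[-0.4,-0.8,0],[0,0,0],1],[[-0.4,-0.8,0],[0,0,0],1],[[-0.4,-0.8,0],[0,0,0],1],[[-0.4,-0.8,0],[0,0,0],1],[[-0.4,-0.8,0],[0,0,0],1],[[-0.4,-0.8,0],[0,0,0],1],[[-0.4,-0.8,0],[0,0,0],1],[[0,0,0],[0,0,0],1],[[0,0,0],[0,0,0],1]]'; python3 - <<'E'
from h import *
im=bot.capture('top'); cv2.imwrite('pics/t7_raw.png',im); measure(im); print(bot.get_obs()['tool_pos'])
R=im[...,2].astype(int);B=im[...,0].astype(int)
blob((B>R+50),(235,165,290,235),120,'pile blue')
e=np.array([[325,85],[301,424]])/8+[390,180]
# straight flat edges of gateway top
L=np.array([[247,150],[220,340],[405,160],[383,350],[313,253]])/8+[390,180]
q=back('top',L,185)[:,:2];print(q.round(1).tolist())
for a,b in((0,1),(2,3)): d=q[a]-q[b];print(np.arctan2(d[1],d[0]))
d=back('top',e,185)[:,:2];print(d.mean(0),d[0]-d[1])
# bottom of gateway in side view
im=cv2.imread('pics/t7_raw.png')[175:245,385:455];cv2.imwrite('pics/g2.png',cv2.resize(im,None,fx=8,fy=8,interpolation=cv2.INTER_CUBIC))
E
```

```text
time: 31.43
tool_pos: [556.0, 27.4, 226.3]
tcp_rot: [-3.142, 0.001, -0.064]
contact_force: [0.7, -0.4, 0.2]
grip_width: 91.4
finger_force: 0.0
time: 32.27
tool_pos: [459.9, -165.5, 240.4]
tcp_rot: [-3.141, -0.0, -0.067]
contact_force: [-0.0, 0.6, 0.8]
grip_width: 91.6
finger_force: 0.0
orange [686.5 296.9] [8.8 5.9] 88.5
white none
blue none
slab [548.7 -32.5] [312.1 185.9] 86.4
pilemat [498.6  31.5] [62.6  5.7] 88.5
oval [ 539.  -127.7] [ 70.  122.8] 84.6
[ 460.27258021 -164.72840694  240.40788147]
pile blue [552.7  28.3] [ 56.7 105.7] 88.5
[[544.0, -394.7], [483.5, -382.9], [539.4, -445.1], [478.9, -434.7], [510.5, -414.0]]
-0.19223959842922975
-0.17016171447349804
[ 510.17959984 -414.02973314] [108.0955347  -13.48076144]
```

View pics/g2.png

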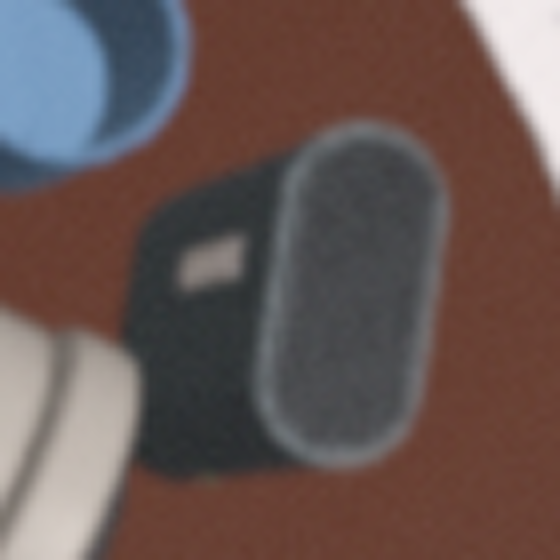

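Pile blue is at (552.7,28.3), so the pile is aligned within about 5 mm. The gateway top is centred at crop (353,294), about (510.5,-414), yaw about -0.165. Approaching and gripping it.

```bash
python3 -m pendant '[[[0.2,-0.95,0],[0,0,-0.4],1],[[0.2,-0.95,0],[0,0,-0.42],1],[[0.2,-0.95,0],[0,0,0],1],[[0.2,-0.95,0],[0,0,0],1],[[0.2,-0.95,0],[0,0,0],1],[[0.2,-0.95,0],[0,0,0],1],[[0.2,-0.95,0],[0,0,0],1],[[0.2,-0.95,0],[0,0,0],1],[[0.08,-0.7,0],[0,0,0],1],[[0,0,0],[0,0,0],1]]'; python3 -m pendant '[[[0,0,0],[0,0,0],1],[[0,0,-0.3],[0,0,0],1],[[0,0,-0.5],[0,0,0],1],[[0,0,-0.5],[0,0,0],1],[[0,0,-0.5],[0,0,0],1],[[0,0,-0.5],[0,0,0],1],[[0,0,-0.4],[0,0,0],1],[[0,0,-0.15],[0,0,0],1],[[0,0,0],[0,0,0],1],[[0,0,0],[0,0,0],0.6]]'
```

```text
time: 33.15
tool_pos: [511.4, -416.2, 239.0]
tcp_rot: [3.141, 0.0, -0.164]
contact_force: [-0.3, 0.7, -0.5]
grip_width: 91.8
finger_force: 0.0
time: 33.98
tool_pos: [511.0, -412.8, 155.3]
tcp_rot: [3.141, -0.0, -0.161]
contact_force: [-0.4, 0.9, 0.2]
grip_width: 88.5
finger_force: 0.0
```

```bash
python3 -m pendant '[[[0,0,0],[0,0,0],0.3],[[0,0,0],[0,0,0],0],[[0,0,0],[0,0,0],-0.4],[[0,0,0],[0,0,0],-0.4],[[0,0,0],[0,0,0],-0.4],[[0,0,0],[0,0,0],-0.4],[[0,0,0],[0,0,0],-0.4],[[0,0,0],[0,0,0],-0.4],[[0,0,0],[0,0,0],-0.4],[[0,0,0],[0,0,0],-0.4]]'; python3 -m pendant '[[[0,0,0.3],[0,0,0],-0.4],[[0,0,0.5],[0,0,0],-0.4],[[0,0,0.6],[0,0,0],-0.4],[[0,0,0.7],[0,0,0],-0.4],[[0,0,0.7],[0,0,0],-0.4],[[0,0,0.7],[0,0,0],-0.4],[[0,0,0.4],[0,0,0],-0.4],[[0,0,0],[0,0,0],-0.4],[[0,0,0],[0,0,0],-0.4],[[0,0,0],[0,0,0],-0.4]]'
```

```text
time: 34.82
tool_pos: [510.7, -413.9, 155.1]
tcp_rot: [3.141, -0.0, -0.163]
contact_force: [-0.4, -0.2, 1.5]
grip_width: 52.2
finger_force: 29.7
time: 35.65
tool_pos: [510.1, -413.1, 270.2]
tcp_rot: [-3.14, 0.003, -0.163]
contact_force: [0.2, 0.8, -4.9]
grip_width: 52.2
finger_force: 29.7
```

```bash
python3 -m pendant '[[[0.08,0.3,0],[0,0,0.1],-0.4],[[0.08,0.6,0],[0,0,0.1],-0.4],[[0.08,0.7,0],[0,0,0.1],-0.4],[[0.08,0.7,0],[0,0,0.1],-0.4],[[0.08,0.7,0],[0,0,0.1],-0.4],[[0.08,0.7,0],[0,0,0.1],-0.4],[[0.08,0.7,0],[0,0,0.1],-0.4],[[0.08,0.7,0],[0,0,0.1],-0.4],[[0.08,0.7,0],[0,0,0],-0.4],[[0.08,0.7,0],[0,0,0],-0.4]]'; python3 -m pendant '[[[0.08,0.7,0],[0,0,0],-0.4],[[0.08,0.7,0],[0,0,0],-0.4],[[0.08,0.7,0],[0,0,0],-0.4],[[0.08,0.7,0],[0,0,0],-0.4],[[0,0.37,0],[0,0,0],-0.4],[[0,0,0],[0,0,0],-0.4],[[0,0,0],[0,0,0],-0.4],[[0,0,0],[0,0,0],-0.4],[[0,0,0],[0,0,0],-0.4],[[0,0,0],[0,0,0],-0.4]]'; python3 - <<'E'
from h import *
shot('side','s8',(190,80,330,270),3)
E
```

```text
time: 36.48
tool_pos: [534.1, -216.6, 270.8]
tcp_rot: [-3.14, 0.002, -0.066]
contact_force: [1.1, 0.4, -3.4]
grip_width: 52.2
finger_force: 29.7
time: 37.32
tool_pos: [544.1, -124.5, 271.8]
tcp_rot: [3.141, 0.0, -0.068]
contact_force: [-0.3, -0.2, -3.9]
grip_width: 52.2
finger_force: 29.7
```

View pics/s8.png

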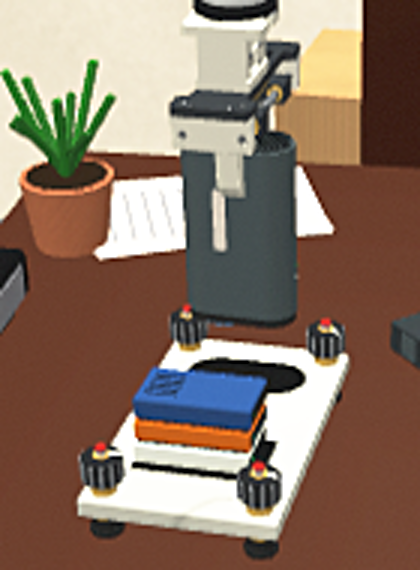

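Gateway hangs upright over the oval mat, roughly centred. Lowering it.

```bash
python3 -m pendant '[[[0.07,0.04,-0.3],[0,0,0],-0.4],[[0,0,-0.5],[0,0,0],-0.4],[[0,0,-0.5],[0,0,0],-0.4],[[0,0,-0.4],[0,0,0],-0.4],[[0,0,-0.3],[0,0,0],-0.4],[[0,0,-0.1],[0,0,0],-0.4],[[0,0,0],[0,0,0],-0.4],[[0,0,0],[0,0,0],-0.4],[[0,0,0],[0,0,0],-0.4],[[0,0,0],[0,0,0],-0.4]]'; python3 -m pendant '[[[0,0,-0.04],[0,0,0],-0.4],[[0,0,-0.03],[0,0,0],-0.4],[[0,0,-0.03],[0,0,0],-0.4],[[0,0,0],[0,0,0],-0.4],[[0,0,0],[0,0,0],-0.4],[[0,0,0],[0,0,0],-0.4],[[0,0,0],[0,0,0],-0.4],[[0,0,0],[0,0,0],-0.4],[[0,0,0],[0,0,0],-0.4],[[0,0,0],[0,0,0],-0.4]]'
```

```text
time: 38.2
tool_pos: [546.7, -122.5, 209.7]
tcp_rot: [3.141, -0.002, -0.067]
contact_force: [-0.3, 0.3, -4.1]
grip_width: 52.0
finger_force: 29.7
time: 39.03
tool_pos: [546.3, -122.4, 206.0]
tcp_rot: [3.141, -0.0, -0.067]
contact_force: [0.5, -0.5, -3.9]
grip_width: 52.0
finger_force: 29.7
```

```bash
python3 -m pendant '[[[0,0,-0.03],[0,0,0],-0.4],[[0,0,-0.03],[0,0,0],-0.4],[[0,0,-0.03],[0,0,0],-0.4],[[0,0,0],[0,0,0],-0.4],[[0,0,0],[0,0,0],-0.4],[[0,0,0],[0,0,0],-0.4],[[0,0,0],[0,0,0],-0.4],[[0,0,0],[0,0,0],-0.4],[[0,0,0],[0,0,0],-0.4],[[0,0,0],[0,0,0],-0.4]]'
```

```text
time: 39.87
tool_pos: [546.3, -122.4, 203.2]
tcp_rot: [3.142, 0.0, -0.067]
contact_force: [-0.1, 0.9, -4.9]
grip_width: 52.1
finger_force: 29.7
```

```bash
python3 -m pendant '[[[0,0,-0.02],[0,0,0],-0.4],[[0,0,-0.02],[0,0,0],-0.4],[[0,0,-0.02],[0,0,0],-0.4],[[0,0,0],[0,0,0],-0.4],[[0,0,0],[0,0,0],-0.4],[[0,0,0],[0,0,0],-0.4],[[0,0,0],[0,0,0],-0.4],[[0,0,0],[0,0,0],-0.4],[[0,0,0],[0,0,0],-0.4],[[0,0,0],[0,0,0],-0.4]]'
```

```text
time: 40.7
tool_pos: [546.9, -122.4, 202.9]
tcp_rot: [3.141, -0.002, -0.067]
contact_force: [0.7, 1.9, 6.1]
grip_width: 52.3
finger_force: 29.7
```

```bash
python3 -m pendant '[[[0,0,0.03],[0,0,0],-0.4],[[0,0,0],[0,0,0],-0.4],[[0,0,0],[0,0,0],0.3],[[0,0,0],[0,0,0],0.7],[[0,0,0],[0,0,0],1],[[0,0,0],[0,0,0],1],[[0,0,0],[0,0,0],1],[[0,0,0.3],[0,0,0],1],[[0,0,0.6],[0,0,0],1],[[0,0,0.8],[0,0,0],1]]'; python3 -m pendant '[[[0,0,0.7],[0,0,0],1],[[-0.6,-0.5,0],[0,0,0],1],[[-0.8,-0.8,0],[0,0,0],1],[[-0.8,-0.8,0],[0,0,0],1],[[-0.8,-0.8,0],[0,0,0],1],[[-0.8,-0.8,0],[0,0,0],1],[[-0.8,-0.8,0],[0,0,0],1],[[-0.8,-0.8,0],[0,0,0],1],[[0,0,0],[0,0,0],1],[[0,0,0],[0,0,0],1]]'; python3 - <<'E'
from h import *
shot('side','s9',(190,80,330,270),2.5); a=cv2.imread('pics/s9.png'); im=bot.capture('top'); cv2.imwrite('pics/t9_raw.png',im)
b=cv2.resize(im[150:260,205:350],None,fx=3,fy=3); c=np.zeros((max(a.shape[0],b.shape[0]),a.shape[1]+b.shape[1],3),np.uint8)
c[:a.shape[0],:a.shape[1]]=a;c[:b.shape[0],a.shape[1]:]=b;cv2.imwrite('pics/f9.png',c);print(c.shape,a.shape)
measure(im); R=im[...,2].astype(int);B=im[...,0].astype(int)
blob((B>R+50),(235,165,290,235),120,'pile blue')
E
```

```text
time: 41.53
tool_pos: [545.5, -122.1, 252.9]
tcp_rot: [-3.141, 0.004, -0.067]
contact_force: [0.3, -0.7, -0.5]
grip_width: 91.6
finger_force: 0.0
time: 42.37
tool_pos: [383.5, -282.5, 275.1]
tcp_rot: [3.141, -0.001, -0.07]
contact_force: [0.6, -0.1, -0.1]
grip_width: 91.9
finger_force: 0.0
(475, 785, 3) (475, 350, 3)
orange [686.5 296.9] [8.8 5.9] 88.5
white none
blue none
slab [548.8 -32. ] [310.8 185.5] 86.3
pilemat [498.6  31.5] [62.6  5.7] 88.5
oval [ 554.8 -127.1] [ 68.6 132.7] 88.0
pile blue [552.7  28.3] [ 56.7 105.7] 88.5
```

View pics/f9.png

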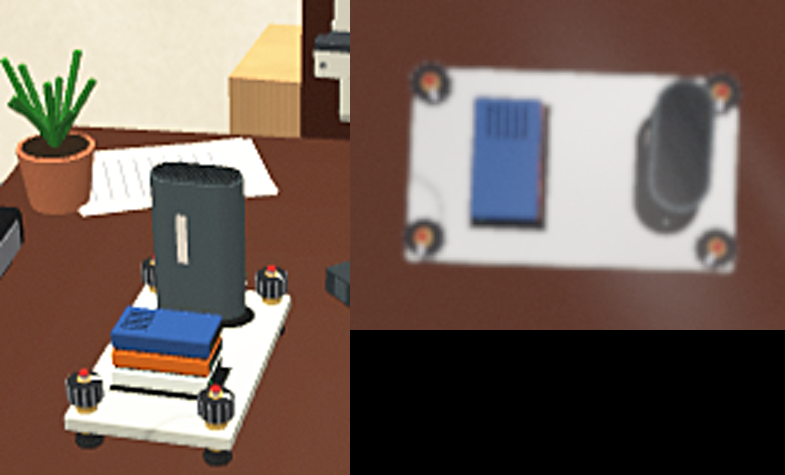

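Everything stands; the pile is square. The gateway top is at pixel (316.3,198.7), to be checked against the mat. I'm out of picture views, so I'll do it by calculation.

```bash
python3 - <<'E'
from h import *
print(back('top',[[316.3,198.7]],233), 'target ~543-544,-122')
q=np.array([[686,80],[681,212]])/3+[205-350/3,150]; p=back('top',q,233);print(p,p.mean(0))
im=cv2.imread('pics/t9_raw.png').astype(int); mx=im.max(2);mn=im.min(2)
# near end of mat and of gateway in side view: rightmost dark gateway pixels at base
P=np.array([[245,305],[254,314]])/2.5+[190,80]; print(back('side',P,48))
E
```

```text
[[ 545.73440635 -123.08156308  233.        ]] target ~543-544,-122
[[ 599.95416885 -126.61434552  233.        ]
 [ 492.1227468  -118.9339222   233.        ]] [ 546.03845782 -122.77413386  233.        ]
[[ 498.74690728 -147.94016155   48.        ]
 [ 484.42664695 -128.030948     48.        ]]
```

```bash
python3 -c "
from plant import bot;print(bot.close_job())"
```

```text
the job is handed in; nothing more can be done
None
```

I handed the job in at about 42 s; no verdict was returned. I turned the near-left and far-right feet down about 2.4 rad each; by eye the platform stands level on all four, but I did not measure tilt or foot loads. The white, orange and blue drives (no red one was there) are piled within about 5 mm of the rectangular mat's centre, and the gateway stands upright about 3 mm from the oval mat's centre and in line, with nothing knocked over.

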